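Clamp a wood block with a thumb wedge

ROBOT

A 6-joint arm with a two-finger parallel gripper is mounted at the origin on a cart in front of the work surface, level with it; the furniture and walls round the work are solid. World frame = base frame: x ahead of the robot, y to its left, z up, the work surface at z = 0. Lengths are in mm, angles in rad, forces in N, time in s.
With the tool pointing down it reaches from about 300 to 850 mm from the base axis. Payload 5.4 kg.
Tool frame: the origin (TCP) lies on the centre line of the jaws, within the pads' length; the fingertips stand ctrl.finger_overhang ahead of it and the grasp point (between the pads) lies 6 mm ahead of it (ctrl.finger_overhang is the distance from the TCP to the fingertips, in mm); z points along the fingers, x is the direction in which the jaws open and shut, and the axes are right-handed (so a half turn about z gives the same grasp; the last joint's range is limited). The gripper opens to 85 mm and grips with 20 to 120 N. Pads are 22 mm wide; open, the fingers measure 114 mm over their backs; the gripper's body (76 mm by 85 mm) begins 54 mm behind the grasp point. The pads swing forward as they close: fully open they stand 13 mm farther back than shut.
Start: joints at [1.073, 0.158, 1.597, -0, 1.386, -0.21], TCP at [163.22, 551.331, 256.299] pointing down, gripper open.
Joint ranges: [-2.91, 2.91], [-0.94, 2.29], [0.18, 2.7], [-1.29, 4.43], [0.17, 2.64], [-3, 3]. Speed limits (rad/s): [2.57, 2.57, 3.14, 3.14, 3.14, 3.14].

INTERFACE

Orientations are given as a unit quaternion [w, x, y, z].
In Python, from rig import ctrl gives the robot as it stands.
- The arm moves only by the shell command python3 -m crank 'ROWS' [FORCE]. ROWS is JSON, a list of rows, each a list of 7 numbers: the closure in counts, from 0 (fully open) to 255 (shut), then the shift along the tool's x, y, z in units of 30 mm (1.0 is 30 mm), then the turn, a rotation vector about the tool's x, y, z in degrees. A call has 1 to 20 rows; each row is the pose to reach, as a shift and turn from the pose commanded when the call began, along the tool's axes at that moment; what a row does not reach only later rows make up. A row lasts 1/10 s, in which the tool goes at most 50 mm and 8.59 degrees, less where a joint would pass 70% of its speed; a pose out of reach is approached as far as the arm can. A call with a gripper value outside its range is refused whole. The fingers move at their own pace and stop on an object; FORCE is the grip in N (left out, the last holds). Time passes only in rows, so rows that repeat a pose let the fingers close. It gives the time, the measured TCP pose, the force and the opening at its end, in the units of the state.
- ctrl.read_state(): the state, without advancing time (a new reading comes with each control period).
- ctrl.capture(name): name is "side" or "top" or "wrist"; returns the picture (420x560x3 uint8, red, green, blue); there is no depth.
- ctrl.camera_model(name): a dict with "vertical_fov" (degrees; the focal length in pixels is half the picture's height over the tangent of half this angle, whatever the lens; pixels are square), "cx", "cy" (the principal point, pixels), "T" (4x4, takes a point from camera to world coordinates); the wrist camera has in their place "mount" (4x4, takes a point from camera to tool coordinates, whose origin is the TCP and whose axes are the tool frame's). Camera axes: x right, y up, looking along -z (the intrinsics and any distortion apply to the point x, -y, -z); pixel columns grow to the right and rows downward; lengths in mm; the calibration is good to about 2 mm. The wrist camera is an equidistant fisheye: a pixel r from the principal point sees the ray r / f radians off the axis. A picture is of the moment at which its call begins: read the wrist's pose just before it. camera_model takes no time and is no camera call.
- ctrl.close_job(): hands the job in, once; it reports no verdict.
The state is a dict: "time": time; "joint_positions": joint angles; "joint_vel": joint speeds; "joint_torque": joint torques, N m; "position": TCP position; "ee_rot": TCP orientation; "force": force on the tool from outside, world axes, zero at the start; "moment": the same for the moment, N m; "width": opening from 0.0 (shut) to 1.0 (fully open).
Only numpy, scipy, OpenCV 4.12 (cv2) and the standard library are available. Lean on these libraries where they do the work, as an engineer would, in place of code of your own. Each camera call takes 0.05 s, during which the arm holds its last target.

TASK

Lay the plain wood block flat and lengthwise in the wedge clamp, on its red centre line between the aluminium fence and the rubber-faced blue bar. Then push the brass wedge by its orange thumb tab up along its ramp until the bar jams the block tight against the fence, and let go.

Things in the scene. Friction and masses are not known exactly. Their poses are not given: they have to be found in the camera images.
- wood_block: Plain light-brown wood block, 45 x 90 x 40 mm (x, y, z), about 0.12 kg, lying loose and flat on the bench near a red polishing bar and a pink box. Origin: centre of its underside; y is its long axis.
- wedge_clamp: Fixed clamp on a plywood board, top at z=14 mm. Origin: bench level, below the centre of the clamped block; z up, x away from robot, y along the red line from aluminium fence (face at y=-45 mm, 90 wide) to bar. Fence, bar, ramp end at z=38 to 40. At first the bay between fence and rubber is 106 to 110 mm long; the block needs 90 (its long axis along y), the bar closes the rest. Bay sides are open.
- jaw_bar: Blue steel bar, 80 x 26 mm (x, y), with a black rubber facing 8 mm thick towards the fence. Origin: centre of its underside, on the board. Slides only along the clamp's y; the wedge drives it to the fence (-y), 0.34 mm per mm of wedge travel. The rubber yields up to 5 mm at 3 N/mm. Properly tight: wedge 8 to 14 mm past the point where the block touches at both ends; it locks itself there.
- wedge_tab (a point): Top centre of the orange thumb tab on the brass wedge's thick near end, 68 mm above the bench. Tab: 12 mm (clamp x) by 34 mm (y), 30 mm tall above the wedge; push it from behind or grip it. Captive wedge, slides only along (0.940, -0.342) in clamp x, y, 100 mm at most, and stays where left. Takes 3 to 6 N for the first 58 to 72 mm, then up to about 17 N as it jams; stop the push at 10 to 17 N.
There are look-alikes about, which are no part of the job. What is shaped like the wood_block but turquoise is not meant.

How it is judged:
By the outcome, as a careful person would: the job done as asked, in the order asked, and still so for the second after the job is handed in, with the robot touching nothing.
It also fails if it takes over 51 s, if anything falls off the work surface, if the arm or the gripper's body presses on something with over 40 N, if the wrist force passes 120 N, or if a joint passes its speed limit or range.

## Working session

There is one attempt and no reset: what is moved stays moved. The work goes in short steps, Python scripts to look and compute and a shell command to move; the robot and the scene stay as the last step left them, time stands still between calls to the robot, and variables do not carry over. Pictures are saved under pics/ and viewed, and the job is handed in when it is done.

```bash
ls; mkdir -p pics; python3 - <<'E'
from rig import ctrl
import cv2,json
s=ctrl.read_state(); print(s); print(ctrl.finger_overhang)
for n in("side","top","wrist"):
    im=ctrl.capture(n); cv2.imwrite(f"pics/{n}0.png",im[:,:,::-1]); print(n,ctrl.camera_model(n))
E
```

```text
pics
{'time': 0.0, 'joint_positions': array([ 1.07287741e+00,  1.59056677e-01,  1.59822757e+00,  3.06574658e-05,
        1.38622418e+00, -2.10071220e-01]), 'joint_vel': array([ 1.77780958e-04,  6.67215179e-04,  2.62391919e-03, -5.89461059e-05,
        1.30348736e-03,  1.76717186e-03]), 'joint_torque': array([-2.47002354e-03, -3.96001697e+01, -3.31422615e+01, -4.73246891e-04,
        8.54302343e-03,  2.13729527e-05]), 'position': array([162.96074168, 550.84430631, 255.31491892]), 'ee_rot': array([ 3.86849614e-04,  8.01215755e-01,  5.98374795e-01, -8.76421902e-04]), 'force': array([ 0.72407264, -0.48843931, -0.69881517]), 'moment': array([0.05718193, 0.04022202, 0.01901875]), 'width': 1.0030432895856072}
25.0
side {'vertical_fov': 46.43519029249987, 'cx': 279.02629068554086, 'cy': 206.04107313879004, 'T': array([[-9.96842759e-01,  5.27447479e-02, -5.93506943e-02,
         4.88960148e+02],
       [-7.79358278e-02, -5.07035512e-01,  8.58394430e-01,
         1.19936076e+03],
       [ 1.51828881e-02,  8.60309817e-01,  5.09545384e-01,
         6.02374244e+02],
       [ 0.00000000e+00,  0.00
[... 239 characters left out ...]
       [-9.99522649e-01,  2.95602217e-02,  8.98149574e-03,
         3.08123203e+02],
       [ 1.40859067e-02,  1.77295000e-01,  9.84056945e-01,
         9.28040988e+02],
       [ 0.00000000e+00,  0.00000000e+00,  0.00000000e+00,
         1.00000000e+00]])}
wrist {'vertical_fov': 65.70646984690485, 'cx': 280.3835814137163, 'cy': 209.28590510842864, 'mount': array([[ 9.99998900e-01,  1.35756981e-03,  5.97717829e-04,
        -1.18264303e+00],
       [ 1.47034653e-03, -9.60402686e-01, -2.78611771e-01,
        -6.99900291e+01],
       [ 1.95814879e-04,  2.78612344e-01, -9.60403625e-01,
        -1.17215832e+02],
       [ 0.00000000e+00,  0.00000000e+00,  0.00000000e+00,
         1.00000000e+00]])}
```

View pics/top0.png

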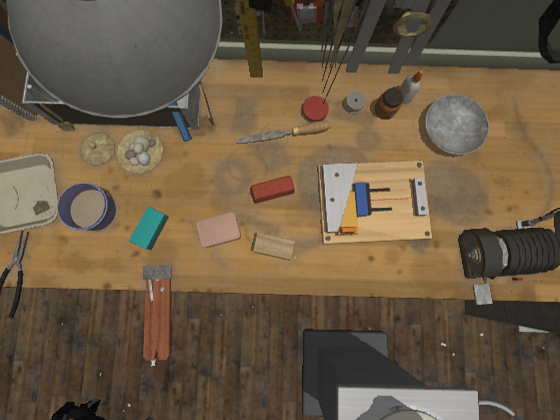

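View pics/side0.png

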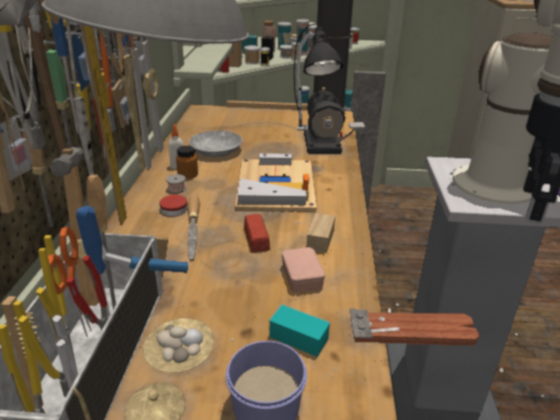

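View pics/wrist0.png

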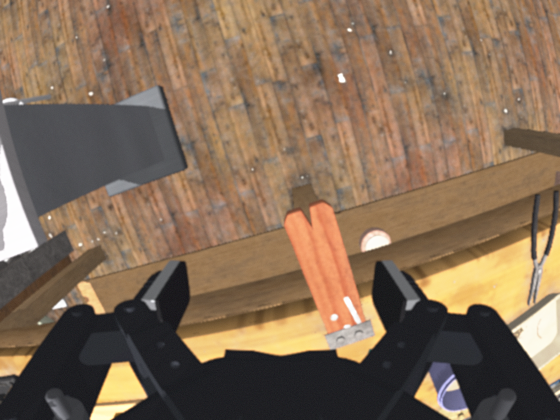

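The top view shows four block-like things: the wood block (273,246), pink box (218,230), red bar (272,188) and turquoise block (149,228). Only the one at (273,246) is plain light-brown wood. The clamp is at (375,200). I'll enlarge both to confirm.

```bash
cat > h.py <<'E'
import numpy as np,cv2
from rig import ctrl
from scipy.spatial.transform import Rotation as R
def rot(q): return R.from_quat([q[1],q[2],q[3],q[0]]).as_matrix()
def T_of(name,st=None):
    m=ctrl.camera_model(name)
    if name=="wrist":
        T=np.eye(4);T[:3,:3]=rot(st["ee_rot"]);T[:3,3]=st["position"];return m,T@m["mount"]
    return m,m["T"]
def ray(name,px,st=None):
    m,T=T_of(name,st);f=210/np.tan(np.radians(m["vertical_fov"]/2))
    u=(px[0]-m["cx"]);v=(px[1]-m["cy"])
    if name=="wrist":
        r=np.hypot(u,v);th=r/f;d=np.array([np.sin(th)*u/max(r,1e-9),-np.sin(th)*v/max(r,1e-9),-np.cos(th)])
    else: d=np.array([u/f,-v/f,-1.])
    return T[:3,3],T[:3,:3]@d
def onz(name,px,z,st=None):
    o,d=ray(name,px,st);return o+d*(z-o[2])/d[2]
def proj(name,P,st=None):
    m,T=T_of(name,st);f=210/np.tan(np.radians(m["vertical_fov"]/2))
    p=T[:3,:3].T@(np.asarray(P,float)-T[:3,3])
    if name=="wrist":
        r=np.hypot(p[0],p[1]);th=np.arctan2(r,-p[2]);return np.array([m["cx"]+f*th*p[0]/r,m["cy"]-f*th*p[1]/r])
    return np.array([m["cx"]-f*p[0]/p[2],m["cy"]+f*p[1]/p[2]])
E
python3 - <<'E'
import cv2
a=cv2.imread("pics/top0.png");b=cv2.imread("pics/side0.png")
cv2.imwrite("pics/c1.png",cv2.resize(a[150:270,180:290],None,fx=5,fy=5,interpolation=cv2.INTER_CUBIC))
cv2.imwrite("pics/c2.png",cv2.resize(a[155:250,310:440],None,fx=6,fy=6,interpolation=cv2.INTER_CUBIC))
cv2.imwrite("pics/c3.png",cv2.resize(b[140:300,220:350],None,fx=3.7,fy=3.7,interpolation=cv2.INTER_CUBIC))
E
```

```text
(no output)
```

View pics/c1.png

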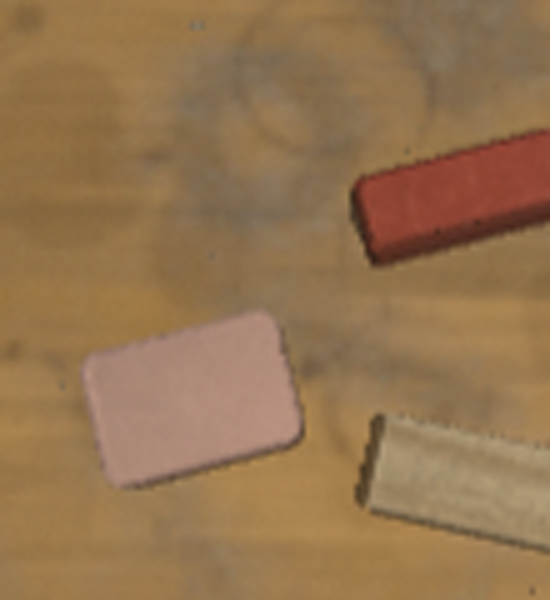

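View pics/c2.png

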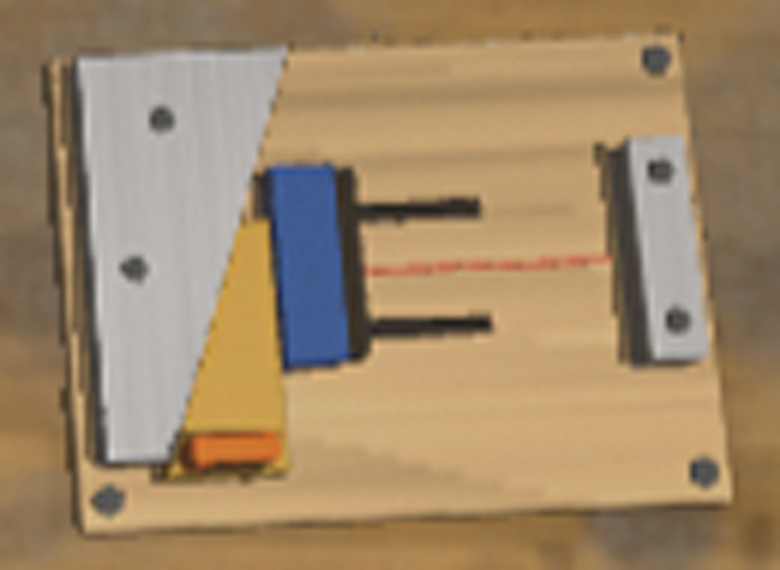

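View pics/c3.png

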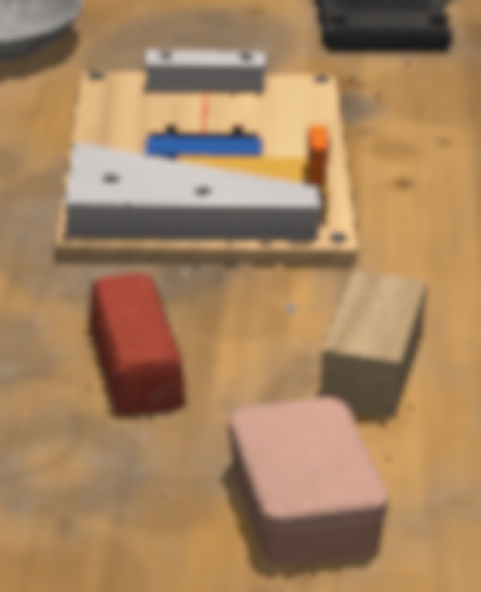

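```bash
python3 - <<'E'
from h import *
a=cv2.imread("pics/top0.png")
c=cv2.resize(a[225:270,240:310],None,fx=10,fy=10,interpolation=cv2.INTER_CUBIC);cv2.imwrite("pics/c4.png",c)
g=lambda x,y:(310+x/6-.42,155+y/6-.42)
P={}
for n,(x,y),z in [("board tl",(78,58),14),("tr",(680,37),14),("br",(732,500),14),("bl",(86,532),14),("red l",(370,271),14),("red r",(610,259),14),("fence top-face far",(630,140),39),("fence face near",(654,358),39),("bar rub far",(353,170),39),("bar rub near",(367,352),39),("bar far L",(270,168),39),("bar near L",(288,366),39),
 ("tab l",(190,432),68),("tab r",(280,432),68),("tab nl",(192,466),68),("tab nr",(280,458),68)]:
    P[n]=onz("top",g(x,y),z);print(n,P[n].round(1))
E
```

```text
board tl [666.1 198.9  14. ]
tr [683.  -49.5  14. ]
br [492.1 -62.9  14. ]
bl [472.  194.2  14. ]
red l [580.7  80.1  14. ]
red r [588.6 -17.4  14. ]
fence top-face far [631.8 -18.1  39. ]
fence face near [544.1 -24.5  39. ]
bar rub far [616.1  92.5  39. ]
bar rub near [543.2  88.   39. ]
bar far L [615.9 125.4  39. ]
bar near L [536.7 118.9  39. ]
tab l [505.8 162.1  68. ]
tab r [506.8 128.3  68. ]
tab nl [493.  161.4  68. ]
tab nr [497.  128.4  68. ]
```

View pics/c4.png

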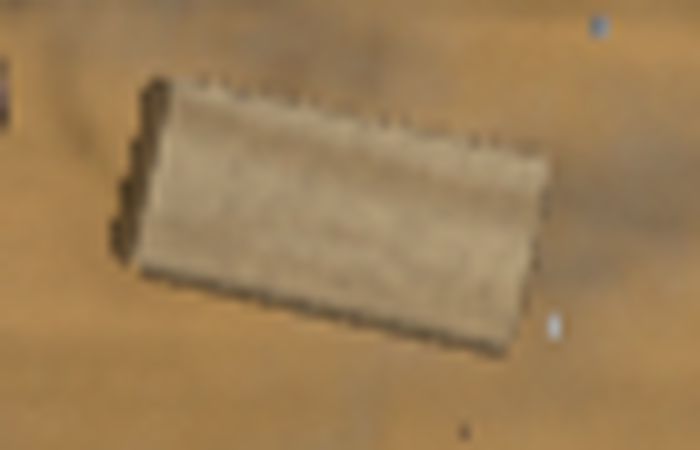

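```bash
python3 - <<'E'
from h import *
g=lambda x,y:(240+x/10-.45,225+y/10-.45)
C=[onz("top",g(*p),40)[:2] for p in [(168,82),(548,158),(503,345),(138,265)]]
C=np.array(C);print(C.round(1),[np.linalg.norm(C[i]-C[i-1]).round(1) for i in range(4)],C.mean(0))
d=(C[0]+C[3]-C[1]-C[2]);print("long axis yaw",np.degrees(np.arctan2(d[1],d[0])))
q=ctrl.read_state()["ee_rot"];print(rot(q).round(3))
E
```

```text
[[489.4 353.8]
 [474.4 265.6]
 [431.4 275. ]
 [447.2 359. ]] [np.float64(42.6), np.float64(89.4), np.float64(44.0), np.float64(85.4)] [460.60906321 313.35536848]
long axis yaw 79.8414601196851
[[ 0.284  0.959 -0.001]
 [ 0.959 -0.284 -0.001]
 [-0.001 -0.    -1.   ]]
```

```bash
python3 -m crank '[[0,-4.79,11.77,1.8,0,0,83.7],[0,-4.79,11.77,1.8,0,0,83.7],[0,-4.79,11.77,1.8,0,0,83.7],[0,-4.79,11.77,1.8,0,0,83.7],[0,-4.79,11.77,1.8,0,0,83.7],[0,-4.79,11.77,1.8,0,0,83.7],[0,-4.79,11.77,1.8,0,0,83.7],[0,-4.79,11.77,1.8,0,0,83.7],[0,-4.79,11.77,1.8,0,0,83.7],[0,-4.79,11.77,1.8,0,0,83.7],[0,-4.79,11.77,1.8,0,0,83.7],[0,-4.79,11.77,1.8,0,0,83.7],[0,-4.79,11.77,1.8,0,0,83.7]]'
python3 - <<'E'
from h import *
s=ctrl.read_state();im=ctrl.capture("wrist");cv2.imwrite("pics/w1.png",im[:,:,::-1])
print(s["time"],s["position"],s["ee_rot"],s["joint_positions"].round(2))
import pickle;pickle.dump(s,open("s1.pkl","wb"))
for p in [[489.4,353.8,40],[474.4,265.6,40],[431.4,275,40],[447,359,40]]: print(proj("wrist",p,s))
E
```

```text
time: 1.45
position: [460.8, 313.5, 202.2]
ee_rot: [0.0, 0.996, -0.088, -0.0]
force: [-0.0, -0.6, -0.2]
width: 0.999
1.45 [460.76327554 313.50711022 202.24917536] [ 2.75680053e-05  9.96152957e-01 -8.76315172e-02 -4.56524746e-05] [ 0.38  0.16  1.71 -0.    1.28  0.56]
[304.35439788 146.27976244]
[303.38328876 243.54770485]
[255.95690275 241.86174916]
[254.73304909 148.99641482]
```

View pics/w1.png

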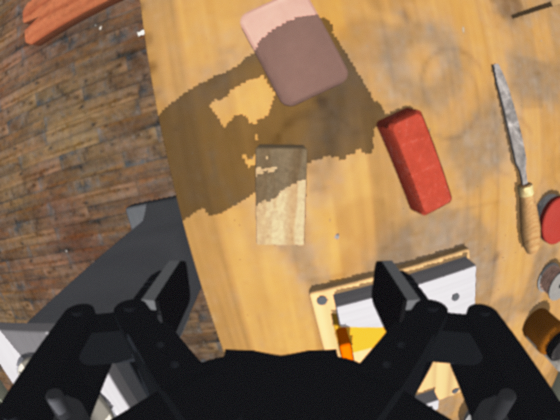

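The wrist picture shows the wood block at about (257,146)–(305,245), within 2 px of the top-view prediction. I'll refine it before grasping.

```bash
python3 - <<'E'
from h import *
import pickle;s=pickle.load(open("s1.pkl","rb"))
a=cv2.imread("pics/w1.png");cv2.imwrite("pics/w1c.png",cv2.resize(a[130:260,240:320],None,fx=4.5,fy=4.5,interpolation=cv2.INTER_CUBIC))
C=np.array([onz("wrist",p,40,s)[:2] for p in [(257,146),(306,147),(304,245),(256,244)]]);print(C.round(1),C.mean(0),[np.linalg.norm(C[i]-C[i-1]).round(1) for i in range(4)])
d=C[0]+C[1]-C[2]-C[3];print(np.degrees(np.arctan2(d[1],d[0])))
E
```

```text
[[449.4 361.2]
 [490.7 352.9]
 [474.7 264.1]
 [431.  272.9]] [461.46432433 312.77047535] [np.float64(90.2), np.float64(42.1), np.float64(90.3), np.float64(44.6)]
79.02777691991759
```

View pics/w1c.png

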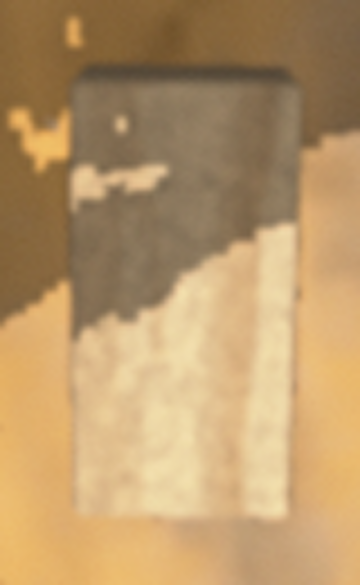

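```bash
python3 -m crank '[[0,0.02,0.05,1.5,0,0,0.5],[0,0.02,0.05,3,0,0,0.5],[0,0.02,0.05,4.2,0,0,0.5],[0,0.02,0.05,5.0,0,0,0.5],[0,0.02,0.05,5.4,0,0,0.5],[0,0.02,0.05,5.63,0,0,0.5],[0,0.02,0.05,5.63,0,0,0.5],[255,0.02,0.05,5.63,0,0,0.5],[255,0.02,0.05,5.63,0,0,0.5],[255,0.02,0.05,5.63,0,0,0.5],[255,0.02,0.05,5.63,0,0,0.5],[255,0.02,0.05,5.63,0,0,0.5],[255,0.02,0.05,5.63,0,0,0.5]]' 40
```

```text
time: 2.8
position: [462.2, 312.2, 34.7]
ee_rot: [-0.001, 0.996, -0.093, 0.001]
force: [-0.9, -0.3, 6.5]
width: 0.519
```

```bash
python3 -m crank '[[255,0,0,-0.5,0,0,0],[255,0,0,-1.5,0,0,0],[255,0,0,-2.8,0,0,0],[255,0,0,-4,0,0,0],[255,0,0,-4,0,0,0],[255,0,0,-4,0,0,0]]'
python3 - <<'E'
from h import *
s=ctrl.read_state();im=ctrl.capture("wrist");cv2.imwrite("pics/w2.png",im[:,:,::-1])
print(s["time"],s["position"],s["ee_rot"],s["width"],s["force"])
import pickle;pickle.dump(s,open("s2.pkl","wb"))
R_=rot(s["ee_rot"]);print(R_.round(4))
# clamp: x axis yaw 4.5, origin
E
```

```text
time: 3.4
position: [461.6, 311.9, 154.5]
ee_rot: [-0.0, 0.996, -0.093, 0.001]
force: [0.4, -0.2, -2.3]
width: 0.517
3.4 [461.64135768 311.85344992 154.52598859] [-4.16535316e-04  9.95655129e-01 -9.31123489e-02  8.84068805e-04] 0.5167708590083525 [ 0.41820131 -0.23769338 -2.30065377]
[[ 9.827e-01 -1.854e-01  1.800e-03]
 [-1.854e-01 -9.827e-01  7.000e-04]
 [ 1.700e-03 -1.000e-03 -1.000e+00]]
```

View pics/w2.png

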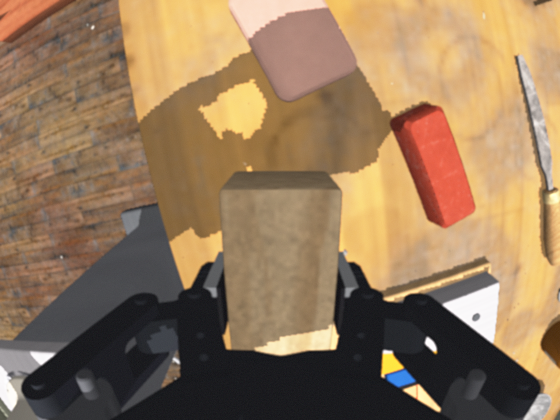

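```bash
python3 - <<'E'
from h import *
import pickle;s=pickle.load(open("s2.pkl","rb"))
Rm=rot(s["ee_rot"]);
for p in [(221,188),(341,188),(338,335),(228,352)]:
    P=onz("wrist",p,s["position"][2]+5.3,s);print("tool xy",(Rm.T@(P-s["position"])).round(1))
d=np.array([585,23.5,154.5])-s["position"];t=Rm.T@d;print(t,t/30)
E
```

```text
tool xy [-20.6 -44.9  -5.3]
tool xy [ 22.2 -44.8  -5.2]
tool xy [25.5 19.8 -5.3]
tool xy [-23.   29.6  -5.4]
[1.74684822e+02 2.60480856e+02 6.10228662e-02] [5.82282742e+00 8.68269521e+00 2.03409554e-03]
```

```bash
python3 -m crank '[[255,1,1.5,0,0,0,-4],[255,2.2,3.3,0,0,0,-8],[255,3.4,5.1,0,0,0,-12],[255,4.6,6.9,0,0,0,-15.2],[255,5.4,8.0,0,0,0,-15.2],[255,5.82,8.68,0,0,0,-15.2],[255,5.82,8.68,0,0,0,-15.2],[255,5.82,8.68,0,0,0,-15.2],[255,5.82,8.68,0,0,0,-15.2]]'
python3 - <<'E'
from h import *
s=ctrl.read_state();im=ctrl.capture("wrist");cv2.imwrite("pics/w3.png",im[:,:,::-1])
cv2.imwrite("pics/t3.png",ctrl.capture("top")[:,:,::-1])
print(s["time"],s["position"],s["width"],s["force"])
import pickle;pickle.dump(s,open("s3.pkl","wb"))
print(rot(s["ee_rot"]).round(4))
E
```

```text
time: 4.35
position: [583.2, 24.3, 151.7]
ee_rot: [-0.001, 0.999, 0.039, -0.002]
force: [0.0, 0.7, -2.6]
width: 0.515
4.35 [583.24137438  24.29798408 151.71617668] 0.5150927909408948 [ 0.01709927  0.67340236 -2.61386462]
[[ 0.9969  0.0785 -0.0036]
 [ 0.0785 -0.9969  0.0012]
 [-0.0035 -0.0015 -1.    ]]
```

View pics/w3.png

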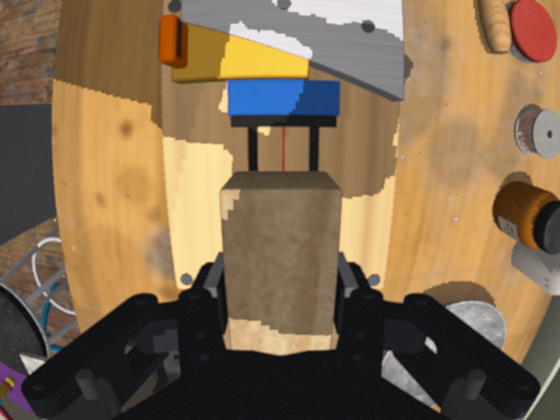

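```bash
python3 - <<'E'
from h import *
import pickle;s=pickle.load(open("s3.pkl","rb"))
for n,p,z in [("red1",(283.5,128),14),("red2",(283,168),14),("rubTopL",(232,115.5),39),("rubTopR",(336,115.5),39),("barfarL",(229,81),39),("barfarR",(339,81),39),("tab",(162,15),68),("tab",(180,17),68),("tab",(180,64),68),("tab",(163,66),68),("brdL",(164,120),14),("brdR",(400,130),14),("wedgetip",(308,77),38)]:
    print(n,onz("wrist",p,z,s).round(1))
a=cv2.imread("pics/w3.png");cv2.imwrite("pics/w3c.png",cv2.resize(a[0:190,150:350],None,fx=3.1,fy=3.1,interpolation=cv2.INTER_CUBIC))
E
```

```text
red1 [580.6  85.5  14. ]
red2 [582.7  53.9  14. ]
rubTopL [543.6  92.8  39. ]
rubTopR [616.5  98.6  39. ]
barfarL [539.8 117.4  39. ]
barfarR [616.5 123.5  39. ]
tab [496.5 158.9  68. ]
tab [509.2 156.7  68. ]
tab [512.3 124.9  68. ]
tab [500.8 123.8  68. ]
brdL [483.6  87.5  14. ]
brdR [674.9  94.2  14. ]
wedgetip [594.6 124.1  38. ]
```

View pics/w3c.png

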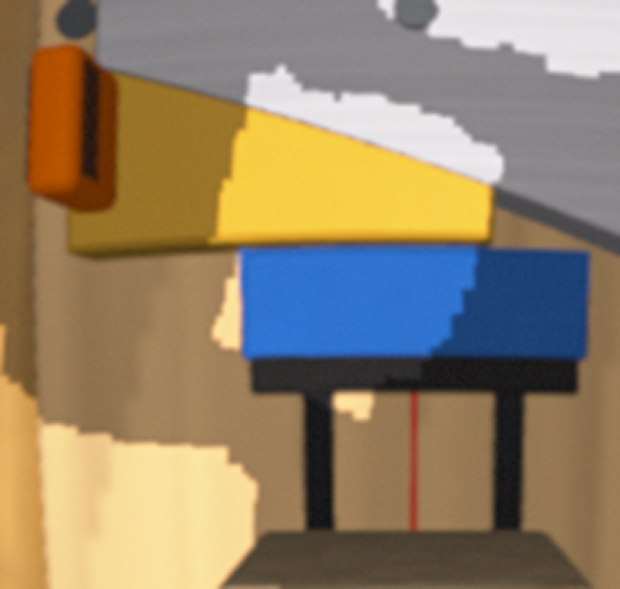

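View pics/t3.png

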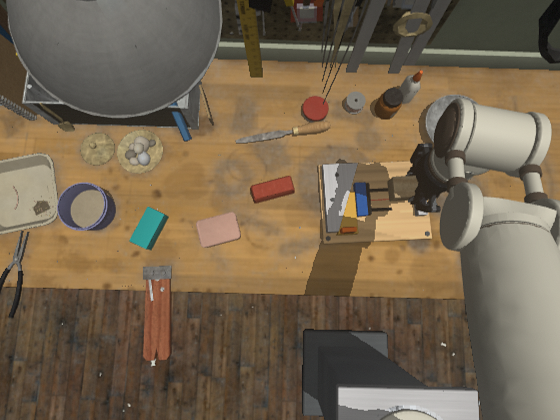

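```bash
python3 -m crank '[[255,0.06,-0.14,0.8,0,0,0],[255,0.06,-0.14,1.6,0,0,0],[255,0.06,-0.14,2.2,0,0,0],[255,0.06,-0.14,2.2,0,0,0],[255,0.06,-0.14,2.2,0,0,0]]'
python3 - <<'E'
from h import *
s=ctrl.read_state();im=ctrl.capture("wrist");cv2.imwrite("pics/w4.png",im[:,:,::-1])
im=ctrl.capture("side");cv2.imwrite("pics/s4.png",cv2.resize(im[130:230,210:350,::-1],None,fx=5,fy=5,interpolation=cv2.INTER_CUBIC))
print(s["time"],s["position"],s["width"],s["force"])
import pickle;pickle.dump(s,open("s4.pkl","wb"))
print(rot(s["ee_rot"]).round(4))
for n,p,z in [("clampO",(585,23.5,14),0),("fence",(588,-21.3,39),0)]: print(proj("wrist",p,s))
E
```

```text
time: 4.95
position: [585.7, 28.9, 87.5]
ee_rot: [-0.0, 0.999, 0.04, -0.0]
force: [-0.2, -0.1, -0.5]
width: 0.518
4.95 [585.69226463  28.87038232  87.5362284 ] 0.5184038494011214 [-0.16262763 -0.0524226  -0.48799946]
[[ 9.968e-01  8.020e-02 -6.000e-04]
 [ 8.020e-02 -9.968e-01  2.000e-04]
 [-6.000e-04 -2.000e-04 -1.000e+00]]
[278.4243551  238.76795432]
[277.49376556 320.65237493]
```

View pics/w4.png

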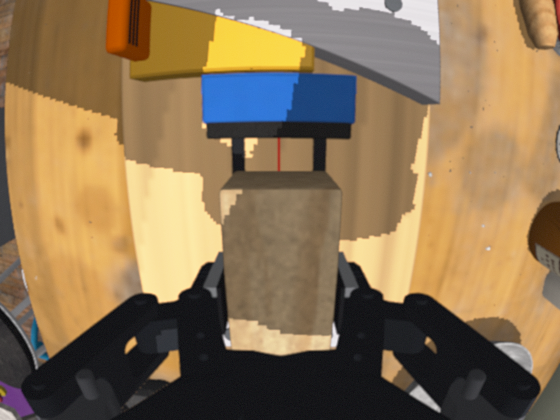

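View pics/s4.png

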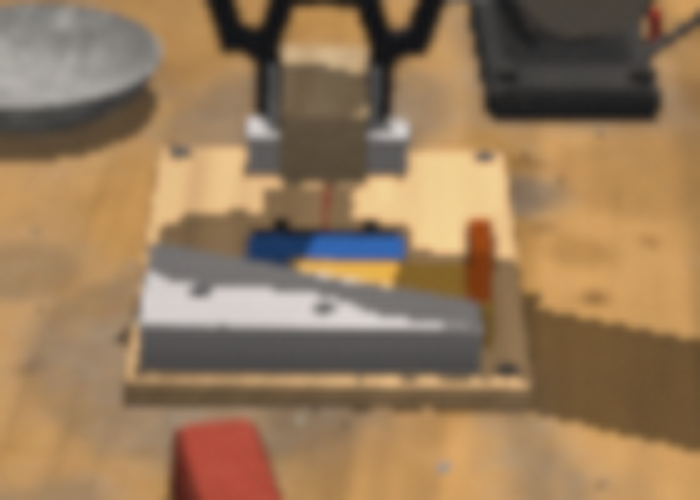

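```bash
python3 - <<'E'
from h import *
import pickle;s=pickle.load(open("s4.pkl","rb"));Rm=rot(s["ee_rot"])
for n,p,z in [("red1",(279,140),14),("red2",(279,168),14),("rubL",(208,137),38),("rubR",(350,137),38),("blkL",(221,189),92.8),("blkR",(341,189),92.8)]:
    P=onz("wrist",p,z,s);print(n,P.round(1),(Rm.T@(P-s["position"])).round(1))
E
```

```text
red1 [580.6  84.8  14. ] [ -0.6 -56.1  73.5]
red2 [581.9  68.2  14. ] [ -0.6 -39.5  73.5]
rubL [543.7  85.7  38. ] [-37.2 -60.   49.6]
rubR [617.   91.4  38. ] [ 36.2 -59.8  49.5]
blkL [561.3  71.5  92.8] [-20.9 -44.4  -5.2]
blkR [603.9  74.8  92.8] [ 21.8 -44.4  -5.3]
```

```bash
python3 -m crank '[[255,-0.03,-0.03,0.3,0,0,0],[255,-0.03,-0.03,0.6,0,0,0],[255,-0.03,-0.03,0.9,0,0,0],[255,-0.03,-0.03,1.1,0,0,0],[255,-0.03,-0.03,1.1,0,0,0],[255,-0.03,-0.03,1.1,0,0,0]]'
python3 -m crank '[[255,0,0,0.04,0,0,0],[255,0,0,0.08,0,0,0],[255,0,0,0.12,0,0,0],[255,0,0,0.12,0,0,0]]'
```

```text
time: 5.65
position: [585.1, 28.6, 54.2]
ee_rot: [-0.0, 0.999, 0.039, -0.0]
force: [1.4, -0.6, -1.0]
width: 0.521
time: 6.05
position: [585.0, 28.6, 50.7]
ee_rot: [-0.0, 0.999, 0.039, -0.0]
force: [-0.3, -0.1, -1.2]
width: 0.52
```

```bash
python3 -m crank '[[255,0,0,0.03,0,0,0],[255,0,0,0.06,0,0,0],[255,0,0,0.06,0,0,0]]'
```

```text
time: 6.35
position: [585.0, 28.6, 48.9]
ee_rot: [-0.0, 0.999, 0.039, -0.0]
force: [0.4, 0.6, -2.7]
width: 0.522
```

```bash
python3 -m crank '[[255,0,0,0.04,0,0,0],[255,0,0,0.04,0,0,0]]'
```

```text
time: 6.55
position: [585.1, 28.6, 48.7]
ee_rot: [0.0, 0.999, 0.039, -0.0]
force: [-4.5, -0.1, 5.3]
width: 0.522
```

```bash
python3 -m crank '[[0,0,0,0,0,0,0],[0,0,0,0,0,0,0],[0,0,0,0,0,0,0],[0,0,0,0,0,0,0],[0,0,0,-0.8,0,0,0],[0,0,0,-2,0,0,0],[0,0,0,-3.5,0,0,0],[0,0,0,-3.5,0,0,0],[0,0,0,-3.5,0,0,0]]'
python3 - <<'E'
from h import *
s=ctrl.read_state();im=ctrl.capture("wrist");cv2.imwrite("pics/w5.png",im[:,:,::-1])
print(s["time"],s["position"],s["width"],s["force"])
import pickle;pickle.dump(s,open("s5.pkl","wb"))
E
```

```text
time: 7.45
position: [586.1, 28.5, 154.3]
ee_rot: [0.0, 0.999, 0.039, 0.002]
force: [-0.4, -0.7, -0.5]
width: 0.999
7.45 [586.09256107  28.46030807 154.30291389] 0.9985833062377149 [-0.35608733 -0.68405913 -0.49631328]
```

View pics/w5.png

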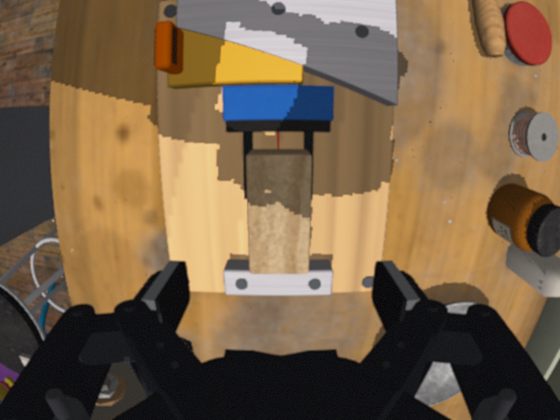

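The block lies in the bay on the red line, with its near end just short of the fence (rows 150–272, columns 246–312). The rubber stands clear. Next I go behind the thumb tab with the fingers shut.

```bash
python3 -m crank '[[0,-0.8,-0.8,0,0,0,-8],[100,-1.6,-1.7,0,0,0,-16],[255,-2.4,-2.5,0,0,0,-24],[255,-3.2,-3.3,0,0,0,-32],[255,-3.79,-4.02,0,0,0,-40],[255,-3.79,-4.02,0,0,0,-48],[255,-3.79,-4.02,0,0,0,-56],[255,-3.79,-4.02,0,0,0,-64],[255,-3.79,-4.02,0,0,0,-72],[255,-3.79,-4.02,0,0,0,-80],[255,-3.79,-4.02,0,0,0,-90],[255,-3.79,-4.02,0,0,0,-90],[255,-3.79,-4.02,0,0,0,-90]]'
python3 - <<'E'
from h import *
s=ctrl.read_state();im=ctrl.capture("wrist");cv2.imwrite("pics/w6.png",im[:,:,::-1])
print(s["time"],s["position"],s["width"],s["force"]);print(rot(s["ee_rot"]).round(4))
import pickle;pickle.dump(s,open("s6.pkl","wb"))
E
```

```text
time: 8.8
position: [461.4, 139.9, 151.5]
ee_rot: [-0.001, 0.68, 0.734, -0.001]
force: [-0.3, 0.1, 0.9]
width: -0.0
8.8 [461.3943736 139.8641574 151.5369514] -0.00024944548262005546 [-0.34108571  0.1148432   0.91274072]
[[-7.610e-02  9.971e-01 -2.500e-03]
 [ 9.971e-01  7.610e-02 -1.000e-04]
 [ 1.000e-04 -2.500e-03 -1.000e+00]]
```

View pics/w6.png

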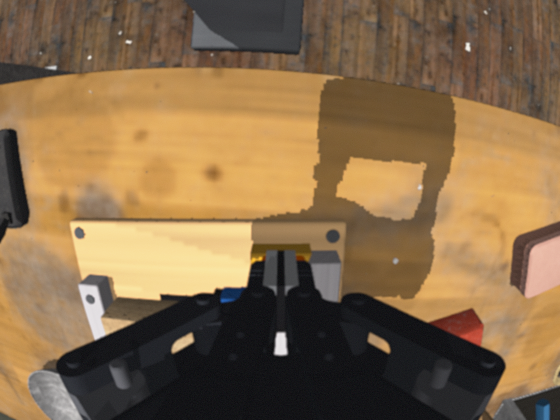

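```bash
python3 -m crank '[[255,0,0,1,0,0,0],[255,0,0,2,0,0,0],[255,0,0,2.7,0,0,0],[255,0,0,2.7,0,0,0],[255,0,0,2.7,0,0,0]]'
python3 - <<'E'
from h import *
s=ctrl.read_state();im=ctrl.capture("wrist");cv2.imwrite("pics/w7.png",im[:,:,::-1])
im=ctrl.capture("side");cv2.imwrite("pics/s7.png",cv2.resize(im[130:230,210:350,::-1],None,fx=5,fy=5,interpolation=cv2.INTER_CUBIC))
print(s["time"],s["position"],s["width"],s["force"]);print(rot(s["ee_rot"]).round(4))
E
```

```text
time: 9.35
position: [462.2, 139.9, 71.9]
ee_rot: [-0.0, 0.679, 0.734, -0.0]
force: [-0.6, -0.4, 0.3]
width: -0.006
9.35 [462.20359654 139.89492485  71.91906335] -0.006230232094383776 [-0.57715071 -0.40008288  0.29492781]
[[-7.74e-02  9.97e-01 -7.00e-04]
 [ 9.97e-01  7.74e-02 -0.00e+00]
 [ 0.00e+00 -7.00e-04 -1.00e+00]]
```

View pics/w7.png

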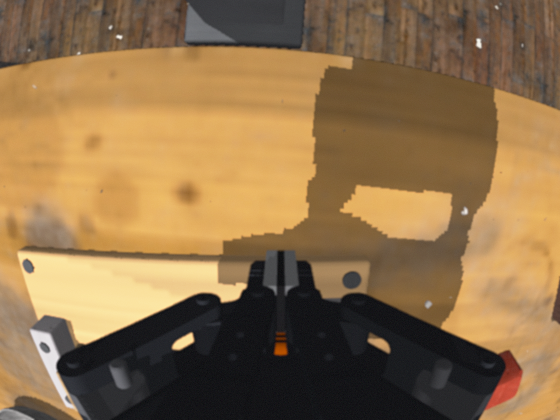

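View pics/s7.png

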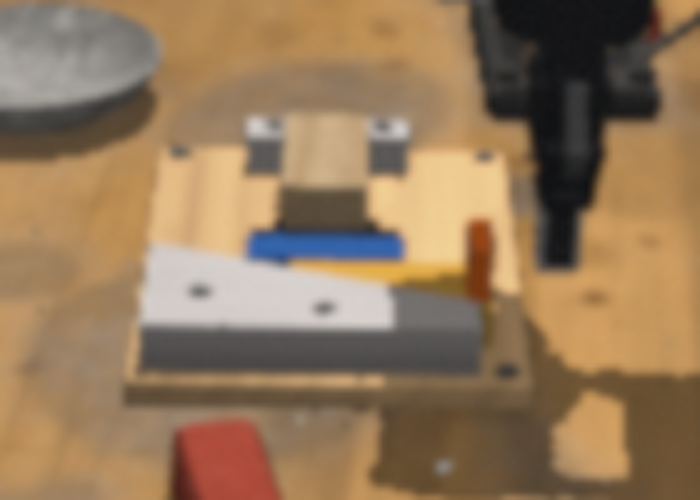

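```bash
python3 -m crank '[[255,0,0.3,0,0,0,0],[255,0,0.55,0,0,0,0],[255,0,0.65,0,0,0,0],[255,0,0.72,0,0,0,0],[255,0,0.78,0,0,0,0]]'
python3 -m crank '[[255,-0.03,0.1,0,0,0,0],[255,-0.07,0.2,0,0,0,0],[255,-0.11,0.3,0,0,0,0]]'
```

```text
time: 9.95
position: [485.0, 141.6, 71.6]
ee_rot: [-0.001, 0.679, 0.734, -0.001]
force: [-3.3, -3.2, 2.7]
width: 0.004
time: 10.25
position: [494.2, 139.1, 71.4]
ee_rot: [-0.001, 0.679, 0.734, -0.001]
force: [-4.3, -0.8, 2.3]
width: -0.001
```

```bash
python3 -m crank '[[255,-0.08,0.2,0,0,0,0],[255,-0.15,0.4,0,0,0,0],[255,-0.22,0.6,0,0,0,0],[255,-0.29,0.8,0,0,0,0],[255,-0.36,1.0,0,0,0,0],[255,-0.43,1.2,0,0,0,0],[255,-0.43,1.2,0,0,0,0]]'
python3 - <<'E'
from h import *
s=ctrl.read_state();im=ctrl.capture("side");cv2.imwrite("pics/s8.png",cv2.resize(im[130:230,210:350,::-1],None,fx=5,fy=5,interpolation=cv2.INTER_CUBIC))
print(s["force"])
E
```

```text
time: 10.95
position: [532.1, 128.7, 71.4]
ee_rot: [0.0, 0.679, 0.734, -0.0]
force: [-2.0, -2.6, -0.2]
width: -0.002
[-2.00468025 -2.60829934 -0.23668784]
```

View pics/s8.png

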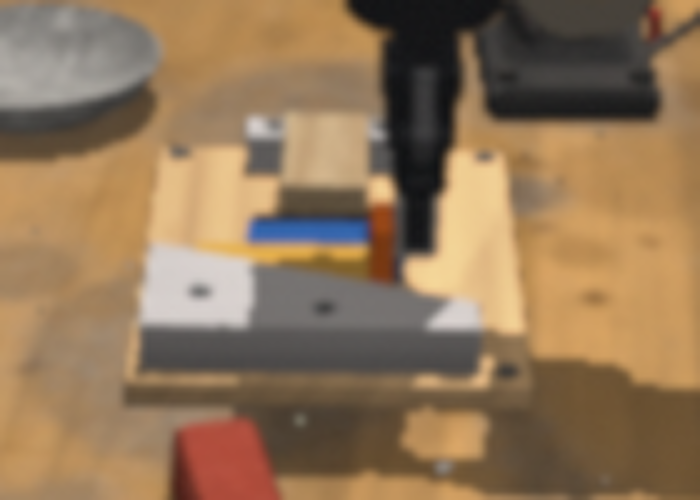

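```bash
python3 -m crank '[[255,-0.03,0.09,0,0,0,0],[255,-0.06,0.18,0,0,0,0],[255,-0.06,0.18,0,0,0,0]]'
python3 -m crank '[[255,-0.03,0.09,0,0,0,0],[255,-0.03,0.09,0,0,0,0]]'
python3 -m crank '[[255,-0.03,0.09,0,0,0,0],[255,-0.03,0.09,0,0,0,0]]'
```

```text
time: 11.3
position: [536.7, 127.7, 71.5]
ee_rot: [-0.0, 0.679, 0.734, -0.001]
force: [-3.7, -2.4, 0.6]
width: 0.005
time: 11.5
position: [539.3, 126.9, 71.5]
ee_rot: [-0.001, 0.679, 0.734, -0.001]
force: [-4.8, -2.9, 1.3]
width: 0.002
time: 11.7
position: [542.1, 126.2, 71.5]
ee_rot: [-0.001, 0.679, 0.734, -0.001]
force: [-4.4, -3.6, 1.2]
width: -0.001
```

```bash
for i in 1; do python3 -m crank '[[255,-0.03,0.09,0,0,0,0],[255,-0.03,0.09,0,0,0,0]]'; python3 -m crank '[[255,-0.03,0.09,0,0,0,0],[255,-0.03,0.09,0,0,0,0]]'; done
python3 - <<'E'
from h import *
im=ctrl.capture("side");cv2.imwrite("pics/s9.png",cv2.resize(im[130:230,210:350,::-1],None,fx=5,fy=5,interpolation=cv2.INTER_CUBIC))
E
```

```text
time: 11.9
position: [544.7, 125.5, 71.5]
ee_rot: [-0.001, 0.679, 0.734, -0.001]
force: [-4.9, -2.9, 1.1]
width: 0.003
time: 12.1
position: [547.0, 124.9, 71.4]
ee_rot: [-0.001, 0.679, 0.734, -0.001]
force: [-7.3, -2.7, 3.4]
width: 0.001
```

View pics/s9.png

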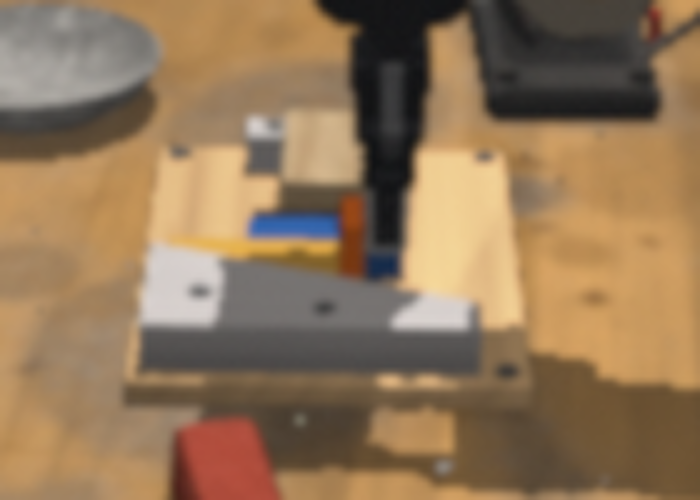

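```bash
python3 -m crank '[[255,-0.02,0.06,0,0,0,0],[255,-0.02,0.06,0,0,0,0]]'; python3 -m crank '[[255,-0.02,0.06,0,0,0,0],[255,-0.02,0.06,0,0,0,0]]'
```

```text
time: 12.35
position: [548.4, 124.5, 71.4]
ee_rot: [-0.002, 0.679, 0.734, -0.002]
force: [-8.6, -2.2, 5.3]
width: -0.005
time: 12.55
position: [549.8, 124.1, 71.4]
ee_rot: [-0.002, 0.679, 0.735, -0.002]
force: [-10.9, -1.9, 6.5]
width: -0.001
```

```bash
python3 -m crank '[[255,-0.02,0.06,0,0,0,0],[255,-0.02,0.06,0,0,0,0]]'; python3 -m crank '[[255,-0.02,0.06,0,0,0,0],[255,-0.02,0.06,0,0,0,0]]'
```

```text
time: 12.75
position: [551.2, 123.7, 71.4]
ee_rot: [-0.002, 0.679, 0.735, -0.002]
force: [-11.8, -2.0, 8.9]
width: 0.001
time: 12.95
position: [552.7, 123.3, 71.4]
ee_rot: [-0.003, 0.678, 0.735, -0.003]
force: [-13.8, -2.6, 9.6]
width: -0.0
```

```bash
python3 -m crank '[[255,-0.02,0.06,0,0,0,0],[255,-0.02,0.06,0,0,0,0]]'
```

```text
time: 13.15
position: [554.2, 122.9, 71.4]
ee_rot: [-0.003, 0.678, 0.735, -0.003]
force: [-15.6, -2.0, 12.0]
width: 0.001
```

```bash
python3 -m crank '[[255,-0.01,0.03,0,0,0,0],[255,-0.01,0.03,0,0,0,0],[255,-0.01,0.03,0,0,0,0]]'
python3 - <<'E'
from h import *
cv2.imwrite("pics/w10.png",ctrl.capture("wrist")[:,:,::-1]);print(ctrl.read_state()["force"])
im=ctrl.capture("side");cv2.imwrite("pics/s10.png",cv2.resize(im[130:230,210:350,::-1],None,fx=5,fy=5,interpolation=cv2.INTER_CUBIC))
E
```

```text
time: 13.45
position: [554.8, 122.8, 71.4]
ee_rot: [-0.003, 0.678, 0.735, -0.003]
force: [-16.4, -1.0, 11.6]
width: -0.005
[-17.24841248  -2.03921212  12.85703828]
```

View pics/s10.png

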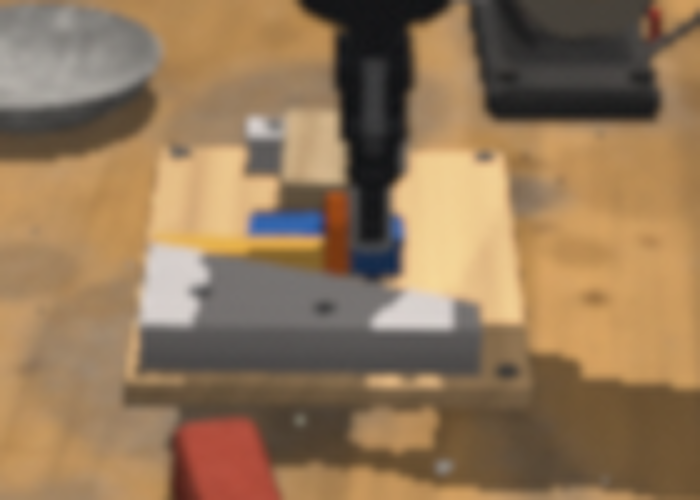

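```bash
python3 -m crank '[[255,0.03,-0.1,0,0,0,0],[255,0.1,-0.3,0,0,0,0],[255,0.2,-0.8,0,0,0,0],[255,0.2,-1.5,0,0,0,0],[255,0.2,-2.5,-1,0,0,0],[255,0.2,-4,-2.5,0,0,0],[255,0.2,-4.5,-4,0,0,0],[255,0.2,-4.5,-4,0,0,0],[255,0.2,-4.5,-4,0,0,0]]'
python3 - <<'E'
from h import *
s=ctrl.read_state();import pickle;pickle.dump(s,open("s11.pkl","wb"))
cv2.imwrite("pics/w11.png",ctrl.capture("wrist")[:,:,::-1]);print(s["position"],s["force"])
im=ctrl.capture("side");cv2.imwrite("pics/s11.png",cv2.resize(im[130:230,210:350,::-1],None,fx=5,fy=5,interpolation=cv2.INTER_CUBIC))
im=ctrl.capture("top");cv2.imwrite("pics/t11f.png",im[:,:,::-1]);cv2.imwrite("pics/t11.png",cv2.resize(im[155:250,310:440,::-1],None,fx=6,fy=6,interpolation=cv2.INTER_CUBIC))
E
```

```text
time: 14.45
position: [424.9, 118.2, 194.4]
ee_rot: [0.003, 0.679, 0.734, 0.003]
force: [-0.1, 0.2, 0.6]
width: 0.001
[424.94890712 118.18482704 194.39972787] [-0.12442754  0.18839629  0.62065857]
```

View pics/s11.png

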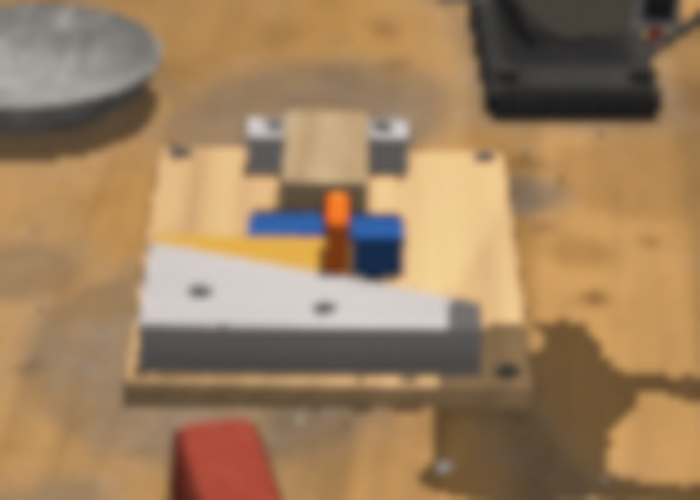

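View pics/t11.png

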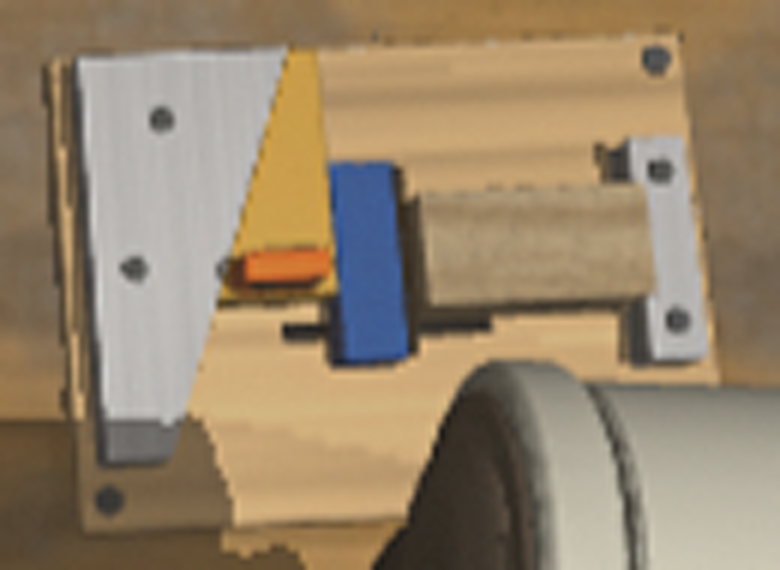

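```bash
python3 - <<'E'
from h import *
g=lambda x,y:(310+x/6-.42,155+y/6-.42)
yaw=np.radians(4.5);O=np.array([585,23.5]);A=np.array([[np.cos(yaw),np.sin(yaw)],[-np.sin(yaw),np.cos(yaw)]])
cl=lambda p,z:(A@(onz("top",g(*p),z)[:2]-O)).round(1)
print("tab",cl((235,449),68),cl((286,267),68))
for p in [(420,196),(643,188),(655,295),(430,306)]: print("blk",cl(p,54))
for p in [(330,163),(392,163),(410,360)]: print("bar",cl(p,39))
for i,P in enumerate([(401,168),(414,350)]): print("rub",cl(P,39))
for p in [(630,140),(654,358)]: print("fence",cl(p,39))
E
```

```text
tab [-75.3 128.1] [ -6.9 102.9]
blk [21.3 45.1]
blk [ 20.3 -42.2]
blk [-22.1 -42.1]
blk [-22.2  45.5]
bar [39.7 75.2]
bar [38.5 50.6]
bar [-40.6  51. ]
rub [36.3 47.2]
rub [-36.8  49.1]
fence [ 43.3 -45.1]
fence [-44.5 -44.6]
```

View pics/w11.png

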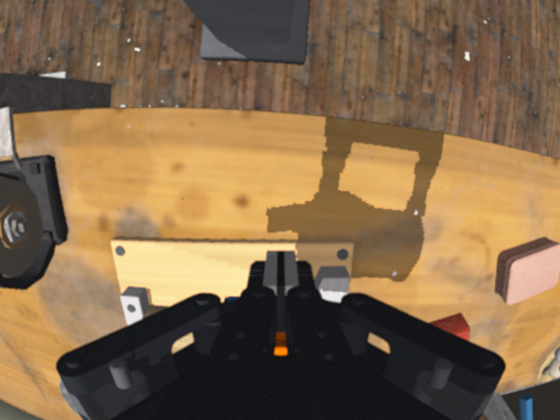

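```bash
python3 - <<'E'
from rig import ctrl
print(ctrl.close_job())
E
```

```text
the job is handed in; nothing more can be done
None
```

The wood block is clamped lengthwise in the wedge clamp, and I handed the job in at about 14.6 s of the 51 s allowed. No verdict was reported.

I laid the block flat on the red line and released it. Then I pushed the wedge's orange tab with the closed fingers, and backed the arm clear.

**Last checks:**
- **Wedge:** it travelled about 73 mm. The force began to rise at about 63 mm, which puts it roughly 10 mm past the point of contact. The push ended at about 16 N.
- **Lock:** after I let go, the tab position in the top view agreed with where the push ended to about 1.6 mm, so I saw no clear spring-back.
- **Block:** it is square in the bay and within about 1 mm of the red line, with its bar end against the rubber.
- **Robot:** it was clear of everything, with the force reading near zero.

**Disagreement:** the last top view put the block's fence end about 2.5 mm short of the fence and measured the block at 87.5 mm instead of 90 mm. I took this as pixel and calibration error, because the force rise shows it jammed against both ends.

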